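# Re-zero the needle valve on the nitrogen panel

## Task

On the nitrogen panel, reset the valve with the bar handle: screw it clockwise until you feel the needle come down snugly on its seat, without forcing it, then back it out half a turn from the seat and let go. Do not brush the other valves packed around it, and leave the ampoules and everything else where they are.

Things in the scene. Friction and masses are not known exactly. Their poses are not given: they have to be found in the camera images.
- handle_grip (a point): Centre of the black bar handle of the valve to set, the only bar among round knobs: 36 mm long (x axis), 9 mm wide (y), 14 mm high (z up: the axis it turns on), point 36 mm above the panel's top. Under it a stem at most 9 mm across and, 23 mm below this point, a nut 21 mm across. It stays at this height as it turns, starts at any angle, and the angle at which it seats is not known.
- needle (a joint): Height of that valve's hidden needle over its seat, in m: 0.5 mm per turn, clockwise from above closes, 0 at first touch. Starts 0.1 to 0.4 turn open. The reading is far too coarse to set by: feel the seat. The handle turns freely at 0.06 Nm; on the seat the torque climbs 0.044 Nm per degree. Snug: 0.25 to 0.5 Nm on the handle; under 0.2 is not seated, over 0.7 harms the seat.
- gas_panel: Fixed sheet-steel box, 200 (its x) by 300 (y) by 85 mm high, origin under its centre. Six valves stand on its top, 52 mm apart, at x = -48 and 4 mm, y = -84, -32 and 20 mm; any of them may be the bar-handled one. A gauge 58 mm across, 15 mm high, lies at (-4, 100); a header pipe along the rear edge (x = 78 mm) stands 23 mm over the top.
- valve_a: round-knobbed valve, one of the five close neighbours of the bar-handled one: black scalloped knob 26 mm across, top 39 mm above the panel's top. Origin on its axis at the panel's top face, z up. Must not be touched.
- valve_b: round-knobbed valve, one of the five close neighbours of the bar-handled one: slim aluminium knob 19 mm across, top 42 mm above the panel's top. Origin on its axis at the panel's top face, z up. Must not be touched.
- valve_c: round-knobbed valve, one of the five close neighbours of the bar-handled one: black scalloped knob 26 mm across, top 39 mm above the panel's top. Origin on its axis at the panel's top face, z up. Must not be touched.
- valve_d: round-knobbed valve, one of the five close neighbours of the bar-handled one: slim aluminium knob 19 mm across, top 42 mm above the panel's top. Origin on its axis at the panel's top face, z up. Must not be touched.
- valve_e: round-knobbed valve, one of the five close neighbours of the bar-handled one: black scalloped knob 26 mm across, top 39 mm above the panel's top. Origin on its axis at the panel's top face, z up. Must not be touched.
- ampoule_0: amber glass ampoule standing loose on the bench in front of the panel, 15 mm across, 83 mm high. Origin at the centre of its foot. Leave alone.
- ampoule_1: amber glass ampoule standing loose on the bench in front of the panel, 15 mm across, 83 mm high. Origin at the centre of its foot. Leave alone.
- ampoule_2: amber glass ampoule standing loose on the bench in front of the panel, 15 mm across, 83 mm high. Origin at the centre of its foot. Leave alone.
- spanner: steel spanner 140 mm long lying loose along the front edge of the panel's top. Leave alone.
- alcohol_bottle: white plastic bottle, 60 mm across, 150 mm high, loose, on the right of the bench. Origin at the centre of its foot. Leave alone.
- steel_cup: steel cup, 72 mm across, 60 mm high, loose, on the left of the bench. Origin at the centre of its foot. Leave alone.

How it is judged (in metres and radians):
On the way:
1. the needle is screwed snugly onto its seat (about 0.2 Nm on the handle) and held there a moment (value of joint needle below -4.75e-06 m), for 0.2 s.
At the end, for the whole second after the job is handed in: The bar-handled valve, having been seated, stands half a turn (within 25 degrees) off its seat, needle 0.215 to 0.285 mm up; no other valve was touched, and the ampoules, spanner, bottle and cup are where they were (value of joint needle between 0.000215 and 0.000285 m).
It fails at once if the needle is forced into its seat (over 0.7 Nm on the handle) (value of joint needle below -2.39e-05 m).
It fails at once if another valve is touched (over 1 N) (contact force between any of valve_a, valve_b, valve_c, valve_d, valve_e and anything else above 1 N).
It fails at once if an ampoule, the spanner, the bottle or the cup is moved by more than 10 mm (distance of any of ampoule_0, ampoule_1, ampoule_2, spanner, alcohol_bottle, steel_cup from where it was at the start of the episode above 0.01 m).
It also fails if it takes over 72 s, if anything falls off the work surface, if the arm or the gripper's body presses on something with over 40 N, if the wrist force passes 120 N, or if a joint passes its speed limit or range.

## Robot

A 7-joint arm with a two-finger parallel gripper is mounted at the origin on the work surface. World frame = base frame: x ahead of the robot, y to its left, z up, the work surface at z = 0. Lengths are in mm, angles in rad, forces in N, time in s.
With the tool pointing down it reaches from about 400 to 900 mm from the base axis. Payload 5.5 kg.
Tool frame: the origin (TCP) lies at the very end of the fingers, on their centre line; the grasp point (between the pads) lies 19 mm behind it (manip.pinch_z is the distance from the TCP to the grasp point, in mm); x points along the fingers, y is the direction in which the jaws open and shut, and the axes are right-handed (so a half turn about x gives the same grasp; the last joint's range is limited). The gripper opens to 85 mm and grips with 20 to 120 N. Pads are 22 mm wide; open, the fingers measure 114 mm over their backs; the gripper's body (76 mm by 85 mm) begins 54 mm behind the grasp point. The pads swing forward as they close: fully open they stand 13 mm farther back than shut.
Start: joints at [1.602, 0.501, -0.427, 1.55, 0.221, 1.138, -0.21], TCP at [149.358, -632.607, 231.31] pointing down, gripper open.
Joint ranges: [-2.88, 2.88], [-0.31, 2.03], [-1.54, 1.56], [0.2, 2.42], [-1.41, 4.55], [0.19, 2.02], [-2.57, 2.57]. Speed limits (rad/s): [2.57, 2.57, 3.14, 3.14, 3.14, 3.14, 3.14].

## Interface

Orientations are given as a rotation vector (axis times angle).
In Python, from cell import manip, capture, job, finder gives the robot as it stands.
- The arm moves only by the tool play_rows, never from a script. Its argument "motion" is a list that holds one entry, the list of rows, each a list of 7 numbers: the turn, a rotation vector about the world's x, y, z in degrees, then the shift along the world's x, y, z in cm, then the finger opening in cm, from 0 to 8.54. A call has 1 to 20 rows; each row shifts and turns the commanded pose from where the row before left it; what a row does not reach is not made up. A row lasts 1/12 s, in which the tool goes at most 41.7 mm and 7.16 degrees, less where a joint would pass 70% of its speed; a pose out of reach is approached as far as the arm can. A call with a gripper value outside its range is refused whole. The fingers move at their own pace and stop on an object; "newtons" is the grip in N (left out, the last holds). Time passes only in rows, so rows that do not move let the fingers close. It gives the time, the measured TCP pose, the force and the opening at its end, in the units of the state.
- manip.get_state(): the state, without advancing time (a new reading comes with each control period).
- capture(name): name is "side" or "top"; returns a dict with "color" (400x640x3 uint8, red, green, blue), "z_map" (400x640 float32, mm along the optical axis (not along the pixel's ray), 0 where there is no reading), "camera_matrix" (3x3 intrinsics, pixels), "R" (3x3) and "t" (3): a world point X has camera coordinates R X + t. Camera axes: x right, y down, z forward; pixel columns grow to the right and rows downward; lengths in mm; the calibration is good to about 2 mm. A picture is of the moment at which its call begins.
- job.sign_off(): hands the job in, once; it reports no verdict.
Trained networks look in a picture, given as the dict that the camera call returned (one of the last four; its "shot" number tells which), for a name from the list of things; names that differ only in an ending like _2 or _b are one class to them, and where a whole thing is asked for, a point or a joint stands for the part that bears it (a point fixed in the world has none). Each returns a list of dicts, best first, with "confidence" (0 to 1); they miss things now and then, are a little off and sometimes report something else, mostly with a low value. They report only what shows in the picture. A call takes as long as a camera call.
- finder.find_in(picture, label): "box" ([left, top, width, height] as shares, 0 to 1, of the picture: columns of its width, rows of its height, round what is visible of it).
- finder.masks_of(picture, label): "region" (400x640 bool, what is visible of it) and "box" ([left, top, width, height] as shares, 0 to 1, of the picture: columns of its width, rows of its height, round what is visible of it).
The state is a dict: "time": time; "joints": joint angles; "joint_velocities": joint speeds; "joint_efforts": joint torques, N m; "tcp_pos": TCP position; "ee_rot": TCP orientation; "wrist_force": force on the tool from outside, world axes, zero at the start; "torque": the same for the moment, N m; "width": finger opening in mm.
Only numpy, scipy, OpenCV 4.12 (cv2) and the standard library are available. Lean on these libraries where they do the work, as an engineer would, in place of code of your own. Each camera call takes 0.05 s, during which the arm holds its last target. There are 200 camera calls.

## Working session

There is one attempt and no reset: what is moved stays moved. The work goes in short steps, Python scripts to look and compute and a tool call to move; the robot and the scene stay as the last step left them, time stands still between calls to the robot, and variables do not carry over. Pictures are saved under pics/ and viewed, about 8 in all and at most 12, crops included, and the job is handed in when it is done.

Besides the shell and the picture viewer there is one more tool, called after "Emit:" as name(argument=value, ...) on one line, values as JSON. play_rows: Moves the arm, as the interface text tells. Its arguments: {"type":"object","properties":{"motion":{"type":"array","items":{"type":"array","items":{"type":"array","items":{"type":"number"}}}},"newtons":{"type":"number"}},"required":["motion"]}

```bash
mkdir -p pics; cat > h.py <<'E'
import numpy as np, cv2
from cell import manip, capture, job, finder
def px2w(p,u,v,z):
    K=p["camera_matrix"]; c=np.array([(u-K[0,2])/K[0,0]*z,(v-K[1,2])/K[1,1]*z,z]); return p["R"].T@(c-p["t"])
def w2px(p,X):
    c=p["R"]@np.array(X,float)+p["t"]; q=p["camera_matrix"]@c; return q[:2]/q[2]
def cloud(p):
    z=p["z_map"]; v,u=np.indices(z.shape); K=p["camera_matrix"]
    c=np.stack([(u-K[0,2])/K[0,0]*z,(v-K[1,2])/K[1,1]*z,z],-1); return (c-p["t"])@p["R"]
E
python3 - <<'E'
from h import *
s=manip.get_state(); print({k:np.round(v,3) for k,v in s.items()})
ims=[]
for n in("top","side"):
    p=capture(n); ims.append(p["color"]); print(n,-p["R"].T@p["t"],p["R"][2])
    W=cloud(p)
    for l in("handle_grip","valve_a","gas_panel","spanner"):
        for r in finder.masks_of(p,l)[:8]:
            m=r["region"]&(p["z_map"]>0); b=np.array(r["box"])*[640,400,640,400]
            print(l,round(r["confidence"],2),b.round(),np.median(W[m],0).round(1) if m.any() else None, m.sum())
    cv2.imwrite(f"pics/{n}0.png",p["color"][...,::-1])
E
```

```text
{'time': np.float64(0.0), 'joints': array([ 1.602,  0.502, -0.427,  1.551,  0.221,  1.138, -0.21 ]), 'joint_velocities': array([ 0.001,  0.001, -0.001, -0.001, -0.   , -0.001, -0.001]), 'joint_efforts': array([ 0.0000e+00, -5.6954e+01, -5.8160e+00, -2.8094e+01,  1.1000e-02,
        1.2000e-02, -0.0000e+00]), 'tcp_pos': array([ 149.124, -631.949,  230.256]), 'ee_rot': array([ 2.099,  0.247, -2.1  ]), 'wrist_force': array([ 0.406, -0.053,  0.526]), 'torque': array([0.021, 0.022, 0.004]), 'width': np.float64(85.501)}
top [ 194.8944846     8.51815172 1454.84277387] [ 0.2016449  -0.018487   -0.97928421]
handle_grip 0.43 [350. 166.   3.   7.] [ 536.5 -126.   125.7] 48
valve_a 0.59 [364. 167.   9.  12.] [ 532.  -176.4  112.8] 53
valve_a 0.52 [328. 186.  10.  12.] [483.9 -73.8 122.8] 70
valve_a 0.5 [367. 182.   8.  12.] [ 481.5 -176.8  122.3] 69
valve_a 0.43 [330. 169.   5.   9.] [534.3 -73.2 124.4] 53
gas_panel 0.94 [284. 134. 112.  86.] [529.2 -95.2  85.8] 7069
spanner 0.59 [295. 201.  51.  14.] [451.8 -23.4  91.6] 304
side [ 435.33859439 -815.51635787  938.699733  ] [ 0.03657621  0.69702    -0.71611822]
valve_a 0.67 [331. 245.   9.  12.] [ 486.1 -184.5  119.3] 102
valve_a 0.6 [349. 212.   6.  17.] [539.4 -81.4 105.7] 90
valve_a 0.6 [353. 245.   5.   9.] [ 536.9 -185.6  108.7] 69
valve_a 0.44 [327. 211.  12.  17.] [487.2 -79.5 115.8] 113
gas_panel 0.94 [316. 191.  85. 102.] [ 549.8 -163.6   83.5] 6407
spanner 0.67 [315. 198.  15.  38.] [452.7 -39.8  89.9] 274
```

```bash
python3 - <<'E'
import cv2
a=cv2.imread("pics/top0.png")[125:225,278:402]; b=cv2.imread("pics/side0.png")[185:295,300:410]
a=cv2.resize(a,None,fx=6.4,fy=6,interpolation=2);cv2.imwrite("pics/a.png",a)
b=cv2.resize(b,None,fx=5,fy=5,interpolation=2);cv2.imwrite("pics/b.png",b)
E
```

```text
(no output)
```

View pics/a.png

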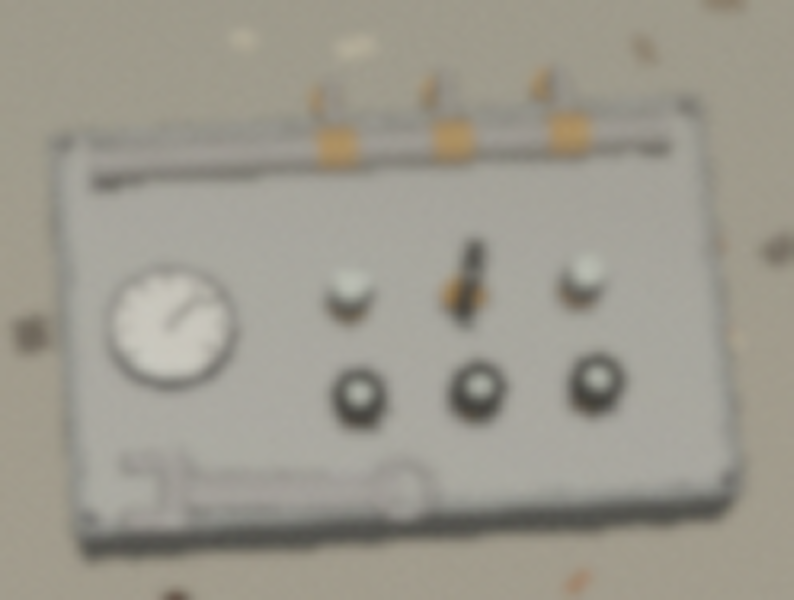

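View pics/b.png

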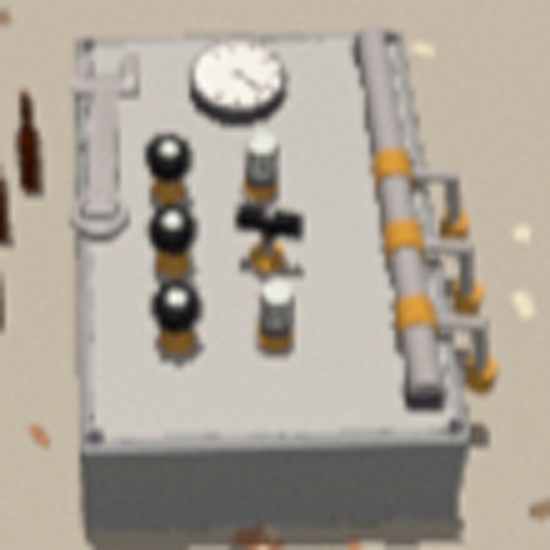

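View pics/side0.png

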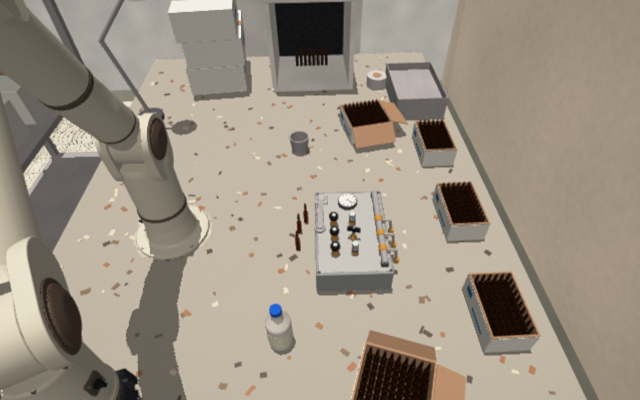

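The bar valve is the middle one of the rear row: top crop (470,282), side crop (268,222). Slim knobs stand on both sides of it in y, with black knobs in front. The bar lies roughly along world x. Next I'll fit the panel pose and the bar.

```bash
cat >> h.py <<'E'
from scipy.optimize import least_squares
def ray_at(p,u,v,z):
    K=p["camera_matrix"]; C=-p["R"].T@p["t"]; d=p["R"].T@np.array([(u-K[0,2])/K[0,0],(v-K[1,2])/K[1,1],1]); return C+d*(z-C[2])/d[2]
def barfit(p,c,zc=121,r=24):
    "dark pixels near the bar, projected to plane zc"
    g=p["color"].max(2).astype(int); u0,v0=w2px(p,[*c,zc]).round().astype(int)
    P=[]; w=[]
    for v in range(v0-14,v0+15):
        for u in range(u0-14,u0+15):
            X=ray_at(p,u,v,zc)
            if np.hypot(*(X[:2]-c))<r and g[v,u]<110: P.append(X[:2]); w.append(130-g[v,u])
    P=np.array(P);w=np.array(w,float); m=np.average(P,axis=0,weights=w); e,V=np.linalg.eigh(np.cov(P.T,aweights=w)); a=V[:,1]*np.sign(V[0,1])
    return m,np.degrees(np.arctan2(a[1],a[0])),np.sqrt(e*12),len(P)
E
python3 - <<'E'
from h import *
for n in("top","side"):
    p=capture(n); W=cloud(p); ok=p["z_map"]>0
    box=ok&(abs(W[...,0]-515)<70)&(abs(W[...,1]+125)<80)
    top=box&(W[...,2]>70)&(W[...,2]<95); print(n,"panel z",np.median(W[top][:,2]))
    for c in [(484,-74),(482,-125),(481,-177),(535,-74),(534,-126),(533,-177)]:
        m=box&(np.hypot(W[...,0]-c[0],W[...,1]-c[1])<24)&(W[...,2]>110)
        q=W[m]; print(c,len(q),q.mean(0).round(1),((q.max(0)+q.min(0))/2).round(1),q.max(0).round(1))
    print("bar",barfit(p,np.array([534,-126])))
    # knob tops by network box, projected to mid-knob height
    for r in finder.find_in(p,"valve_a"):
        b=np.array(r["box"])*[640,400,640,400]; print("box",ray_at(p,b[0]+b[2]/2,b[1]+b[3]/2,112).round(1))
    # panel corners
    for r in finder.masks_of(p,"gas_panel")[:1]:
        m=r["region"]&ok&(abs(W[...,2]-85)<5); rr=cv2.minAreaRect(W[m][:,:2].astype(np.float32)); print("rect",rr)
E
```

```text
top panel z 85.49822365549896
(484, -74) 64 [485.4 -73.3 123.9] [485.6 -73.3 121.1] [497.7 -62.1 130.5]
(482, -125) 69 [ 484.2 -124.9  123.1] [ 484.4 -125.7  121.2] [ 496.3 -112.9  131.4]
(481, -177) 65 [ 483.2 -176.7  123. ] [ 483.5 -177.1  122.2] [ 496.1 -165.7  130.6]
(535, -74) 33 [537.6 -74.5 125. ] [538.7 -74.4 122.5] [546.6 -67.1 129.2]
(534, -126) 43 [ 535.4 -125.9  126.1] [ 536.9 -126.2  122.9] [ 554.  -119.2  132. ]
(533, -177) 31 [ 535.1 -178.2  125.3] [ 534.9 -178.3  124. ] [ 542.9 -170.7  132.2]
bar (array([ 532.50607454, -124.9355325 ]), np.float64(-15.854397747983969), array([ 5.94637122, 36.99676944]), 25)
box [ 482.6 -180.6  112. ]
box [528.1 -78.  112. ]
box [ 481.  -124.3  112. ]
rect ((539.111572265625, -94.80448913574219), (299.2691345214844, 214.82717895507812), 88.5055160522461)
side panel z 83.97144229465623
(484, -74) 72 [488.2 -78.7 119.9] [488.4 -76.9 118.6] [500.9 -64.8 126.6]
(482, -125) 78 [ 487.  -130.1  119.7] [ 487.8 -128.   118.2] [ 500.1 -115.2  126.3]
(481, -177) 80 [ 485.9 -181.6  120.5] [ 486.8 -179.5  118.1] [ 498.7 -165.5  125.9]
(535, -74) 41 [540.2 -79.4 121.8] [540.9 -77.4 119.7] [548.4 -69.2 128.2]
(534, -126) 75 [ 538.4 -130.3  122.2] [ 538.5 -129.3  119.5] [ 555.5 -121.2  128.8]
(533, -177) 47 [ 537.1 -182.3  121.2] [ 537.3 -179.9  119.1] [ 545.  -171.   127.6]
bar (array([ 537.72311665, -127.51061164]), np.float64(-35.53509948436922), array([24.07614915, 32.79513623]), 79)
box [486.  -79.4 112. ]
box [542.3 -88.9 112. ]
box [ 491.3 -135.9  112. ]
box [ 538.9 -186.5  112. ]
rect ((544.2858276367188, -96.8692626953125), (301.7521057128906, 215.9371337890625), 88.9609603881836)
```

```bash
python3 - <<'E'
from h import *
from scipy.spatial.transform import Rotation as R
s=manip.get_state(); M=R.from_rotvec(s["ee_rot"]).as_matrix(); print(M.round(3))
for n,c in(("top",(536.3,-126.2)),("side",(538.4,-128.5))):
    p=capture(n); W=cloud(p); q=W[(p["z_map"]>0)&(np.hypot(W[...,0]-c[0],W[...,1]-c[1])<23)&(W[...,2]>116)]
    e,V=np.linalg.eigh(np.cov(q[:,:2].T)); a=V[:,1]*np.sign(V[0,1]); print(n,q.mean(0),np.degrees(np.arctan2(a[1],a[0])),np.sqrt(12*e))
E
```

```text
[[ 0.     0.23  -0.973]
 [-0.    -0.973 -0.23 ]
 [-1.     0.    -0.   ]]
top [ 535.1439861  -125.85708781  126.93693507] -17.172598081571742 [ 9.13073116 35.97899307]
side [ 538.86881732 -130.08686756  123.28386396] -16.822942536468194 [ 9.57201375 36.42312254]
```

Emit:
play_rows(motion=[[[0, 0, 0, 1.9, 2.5, 0, 2.5], [0, 0, 0, 1.9, 2.5, 0, 2.5], [0, 0, 0, 1.9, 2.5, 0, 2.5], [0, 0, 0, 1.9, 2.5, 0, 2.5], [0, 0, 0, 1.9, 2.5, 0, 2.5], [0, 0, 0, 1.9, 2.5, 0, 2.5], [0, 0, 0, 1.9, 2.5, 0, 2.5], [0, 0, 0, 1.9, 2.5, 0, 2.5], [0, 0, 0, 1.9, 2.5, 0, 2.5], [0, 0, 0, 1.9, 2.5, 0, 2.5], [0, 0, 0, 1.9, 2.5, 0, 2.5], [0, 0, 0, 1.9, 2.5, 0, 2.5], [0, 0, 0, 1.9, 2.5, 0, 2.5], [0, 0, 0, 1.9, 2.5, 0, 2.5], [0, 0, 0, 1.9, 2.5, 0, 2.5], [0, 0, 0, 1.9, 2.5, 0, 2.5], [0, 0, 0, 1.9, 2.5, 0, 2.5], [0, 0, 0, 1.9, 2.5, 0, 2.5], [0, 0, 0, 1.9, 2.5, 0, 2.5], [0, 0, 0, 1.9, 2.5, 0, 2.5]]])

```text
time: 2.57
tcp_pos: [530.2, -131.4, 231.6]
ee_rot: [2.099, 0.243, -2.098]
wrist_force: [0.0, 0.3, -0.4]
width: 25.0
```

```bash
python3 - <<'E'
from h import *
s=manip.get_state(); print(s["joints"].round(3),s["tcp_pos"],s["wrist_force"],s["torque"])
E
```

```text
[ 0.767  0.362 -0.707  1.807  0.266  1.069 -1.376] [ 530.16253838 -131.44044951  231.55989038] [ 0.03627578  0.26178585 -0.36851272] [-0.0401428 -0.0114385  0.0050483]
```

Emit:
play_rows(motion=[[[0, 0, -6, 0.1, 0.08, 0, 2.5], [0, 0, -6, 0.1, 0.08, 0, 2.5], [0, 0, -6, 0.1, 0.08, 0, 2.5], [0, 0, -6, 0.1, 0.08, 0, 2.5], [0, 0, -6, 0.2, 0.08, 0, 2.5], [0, 0, 0, 0, 0, 0, 2.5], [0, 0, 0, 0, 0, 0, 2.5]]])

```text
time: 3.15
tcp_pos: [535.5, -128.4, 231.4]
ee_rot: [-2.067, 0.3, 2.067]
wrist_force: [-0.3, 0.0, 0.9]
width: 24.9
```

```bash
python3 - <<'E'
from h import *
s=manip.get_state(); print(s["joints"].round(3),s["tcp_pos"],s["wrist_force"],s["torque"])
p=capture("side"); cv2.imwrite("pics/c.png",cv2.resize(p["color"][150:295,270:430,::-1],None,fx=5,fy=4,interpolation=2))
E
```

```text
[ 0.679  0.349 -0.605  1.799  0.225  1.063 -1.868] [ 535.45273849 -128.43873916  231.43727412] [-0.30382277  0.00717505  0.94864465] [0.08188442 0.01610045 0.02756493]
```

Emit:
play_rows(motion=[[[0, 0, 7, 0.1, 0.1, 0, 2.5], [0, 0, 7, 0.06, 0.06, 0, 2.5], [0, 0, 7, 0, 0, 0, 2.5], [0, 0, 7, 0, 0, 0, 2.5], [0, 0, 7, 0, 0, 0, 2.5], [0, 0, 7, 0, 0, 0, 2.5], [0, 0, 7, 0, 0, 0, 2.5], [0, 0, 7, 0, 0, 0, 2.5], [0, 0, 7, 0, 0, 0, 2.5], [0, 0, 7, 0, 0, 0, 2.5], [0, 0, 7, 0, 0, 0, 2.5], [0, 0, 7, 0, 0, 0, 2.5], [0, 0, 7, 0, 0, 0, 2.5], [0, 0, 7, 0, 0, 0, 2.5], [0, 0, 7, 0, 0, 0, 2.5], [0, 0, 7, 0, 0, 0, 2.5], [0, 0, 7, 0, 0, 0, 2.5], [0, 0, 7, 0, 0, 0, 2.5], [0, 0, 7, 0, 0, 0, 2.5], [0, 0, 7, 0, 0, 0, 2.5]]])

```text
time: 4.87
tcp_pos: [536.8, -127.5, 231.4]
ee_rot: [0.765, 1.432, -0.765]
wrist_force: [0.3, -0.1, 0.0]
width: 24.9
```

Emit:
play_rows(motion=[[[0, 0, 7, 0, 0, -0.8, 2.5], [0, 0, 7, 0, 0, -0.8, 2.5], [0, 0, 7, 0, 0, -0.8, 2.5], [0, 0, 7, 0, 0, -0.8, 2.5], [0, 0, 7, 0, 0, -0.8, 2.5], [0, 0, 5, 0, 0, -0.8, 2.5], [0, 0, 0, 0, 0, -0.8, 2.5], [0, 0, 0, 0, 0, -0.8, 2.5], [0, 0, 0, 0, 0, -0.8, 2.5], [0, 0, 0, 0, 0, -0.8, 2.5], [0, 0, 0, 0, 0, 0, 2.5], [0, 0, 0, 0, 0, 0, 2.5], [0, 0, 0, 0, 0, 0, 2.5]]])

```text
time: 5.95
tcp_pos: [537.2, -126.9, 151.7]
ee_rot: [0.229, 1.558, -0.229]
wrist_force: [-0.1, 0.6, 0.5]
width: 25.1
```

```bash
cat >> h.py <<'E'
from scipy.spatial.transform import Rotation as Ro
def st():
    s=manip.get_state(); M=Ro.from_rotvec(s["ee_rot"]).as_matrix()
    print("t",round(float(s["time"]),2),"yaw",np.degrees(np.arctan2(M[1,1],M[0,1])).round(2),"down",M[:,0].round(4),"tcp",s["tcp_pos"].round(1),"j",s["joints"].round(2),"F",s["wrist_force"].round(2),"T",s["torque"].round(3),"w",round(float(s["width"]),1))
    return s
E
python3 - <<'E'
from h import *
st()
p=capture("side"); cv2.imwrite("pics/c.png",cv2.resize(p["color"][170:270,290:410,::-1],None,fx=6,fy=6,interpolation=2))
E
```

```text
t 5.95 yaw 73.28 down [ 5.e-04 -2.e-04 -1.e+00] tcp [ 537.2 -126.9  151.7] j [ 1.04  0.71 -1.18  1.86  0.74  1.1   0.85] F [-0.09  0.62  0.45] T [ 0.004 -0.083  0.017] w 25.1
```

View pics/c.png

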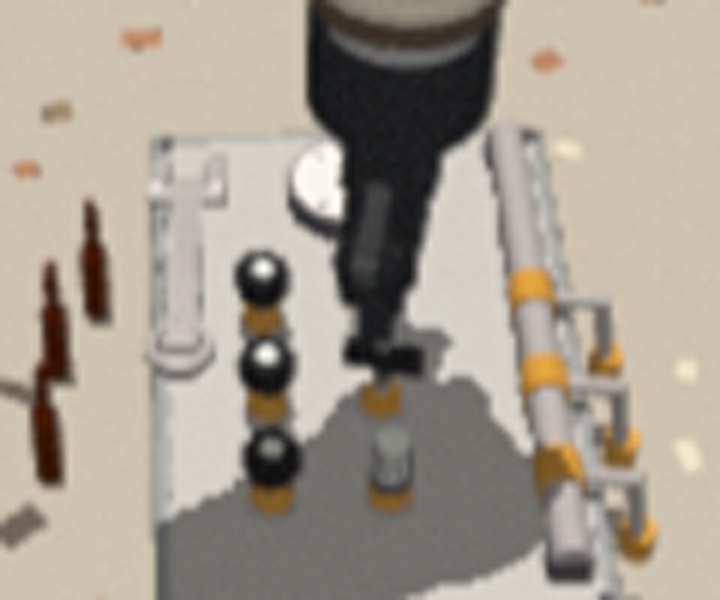

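```bash
python3 - <<'E'
from h import *
p=capture("side"); g=p["color"].max(2)
for X in [(537,-127,121),(537,-127,128),(537.2,-126.9,154),(537.2,-126.9,108)]:print(X,(w2px(p,X)-[290,170])*6)
for z in(121,128): print(ray_at(p,353.8,229.5,z))
E
```

```text
(537, -127, 121) [377.12315769 353.04054999]
(537, -127, 128) [377.7776323  342.81480318]
(537.2, -126.9, 154) [380.69780457 303.78349196]
(537.2, -126.9, 108) [376.34521411 371.58852687]
[ 539.29693914 -129.44027761  121.        ]
[ 538.40699338 -135.31350022  128.        ]
```

Emit:
play_rows(motion=[[[0, 0, 0, 0, -0.05, -0.6, 2.5], [0, 0, 0, 0, 0, -0.6, 2.5], [0, 0, 0, 0, 0, -0.6, 2.5], [0, 0, 0, 0, 0, -0.6, 2.5], [0, 0, 0, 0, 0, -0.6, 2.5], [0, 0, 0, 0, 0, -0.6, 2.5], [0, 0, 0, 0, 0, -0.6, 2.5], [0, 0, 0, 0, 0, -0.6, 2.5], [0, 0, 0, 0, 0, 0, 2.5], [0, 0, 0, 0, 0, 0, 2.5]]])

```text
time: 6.88
tcp_pos: [536.7, -127.3, 102.9]
ee_rot: [0.229, 1.559, -0.229]
wrist_force: [-0.6, 0.5, 0.4]
width: 25.0
```

```bash
python3 - <<'E'
from h import *
st()
p=capture("side"); cv2.imwrite("pics/d.png",cv2.resize(p["color"][170:270,290:410,::-1],None,fx=6,fy=6,interpolation=2))
E
```

```text
t 6.88 yaw 73.3 down [-7.e-04  4.e-04 -1.e+00] tcp [ 536.7 -127.3  102.9] j [ 1.    0.77 -1.12  1.89  0.81  1.03  0.8 ] F [-0.56  0.53  0.44] T [-0.012  0.023 -0.031] w 25.0
```

View pics/d.png

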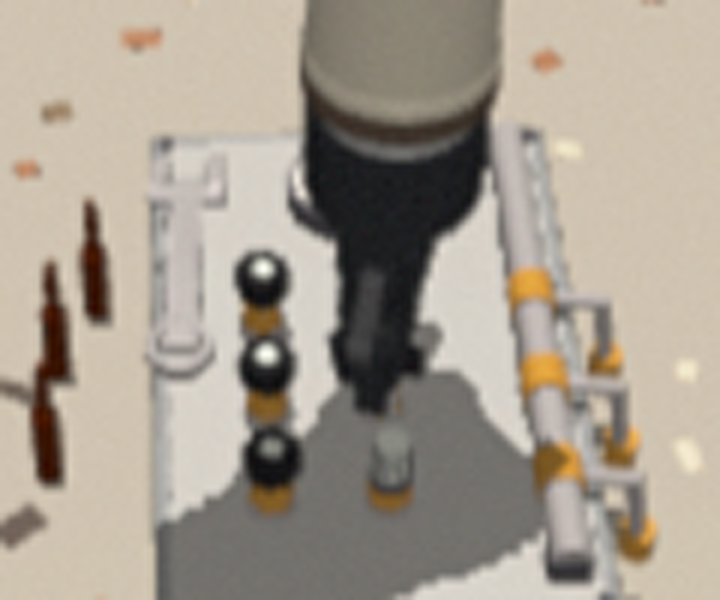

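The fingers straddle the bar, with the near finger at (372,370) and the bar ends showing either side. I'll close lightly first.

Emit:
play_rows(motion=[[[0, 0, 0, 0, 0, 0, 1.5], [0, 0, 0, 0, 0, 0, 1.2], [0, 0, 0, 0, 0, 0, 1.0], [0, 0, 0, 0, 0, 0, 0.8], [0, 0, 0, 0, 0, 0, 0.6], [0, 0, 0, 0, 0, 0, 0.4], [0, 0, 0, 0, 0, 0, 0.4], [0, 0, 0, 0, 0, 0, 0.4]]], newtons=25)

```text
time: 7.6
tcp_pos: [537.4, -127.0, 103.7]
ee_rot: [0.229, 1.558, -0.228]
wrist_force: [1.3, 2.1, 3.8]
width: 8.6
```

```bash
python3 -c "
from h import *
st()"
```

```text
t 7.6 yaw 73.31 down [ 9.e-04  4.e-04 -1.e+00] tcp [ 537.4 -127.   103.7] j [ 1.    0.77 -1.12  1.89  0.81  1.03  0.8 ] F [1.3  2.06 3.84] T [ 0.548 -0.125 -0.049] w 8.6
```

Emit:
play_rows(motion=[[[0, 0, 0, 0, 0.03, 0, 0.4], [0, 0, 0, 0, 0, 0, 0.4], [0, 0, -2, 0, 0, 0, 0.4], [0, 0, -3, 0, 0, 0, 0.4], [0, 0, -3, 0, 0, 0, 0.4], [0, 0, -3, 0, 0, 0, 0.4], [0, 0, -3, 0, 0, 0, 0.4], [0, 0, -3, 0, 0, 0, 0.4], [0, 0, -3, 0, 0, 0, 0.4], [0, 0, 0, 0, 0, 0, 0.4], [0, 0, 0, 0, 0, 0, 0.4]]], newtons=80)

```text
time: 8.52
tcp_pos: [537.5, -126.9, 103.9]
ee_rot: [0.5, 1.511, -0.5]
wrist_force: [-0.2, 2.5, 6.5]
width: 7.2
```

```bash
python3 -c "
from h import *
st()"
```

```text
t 8.52 yaw 53.39 down [ 1.e-03 -1.e-04 -1.e+00] tcp [ 537.5 -126.9  103.9] j [ 0.96  0.72 -1.05  1.89  0.75  0.99  0.5 ] F [-0.2   2.52  6.53] T [ 0.509 -0.017 -0.098] w 7.2
```

Emit:
play_rows(motion=[[[0, 0, -3, 0, 0, 0, 0.4], [0, 0, -3, 0, 0, 0, 0.4], [0, 0, -3, 0, 0, 0, 0.4], [0, 0, -3, 0, 0, 0, 0.4], [0, 0, -2, 0, 0, 0, 0.4], [0, 0, 0, 0, 0, 0, 0.4], [0, 0, 0, 0, 0, 0, 0.4]]])

```text
time: 9.1
tcp_pos: [537.5, -126.8, 103.8]
ee_rot: [0.69, 1.458, -0.689]
wrist_force: [0.6, 2.4, 5.3]
width: 7.5
```

```bash
python3 -c "
from h import *
st()"
```

```text
t 9.1 yaw 39.4 down [ 1.e-03  2.e-04 -1.e+00] tcp [ 537.5 -126.8  103.8] j [ 0.93  0.69 -1.    1.89  0.71  0.97  0.29] F [0.62 2.36 5.25] T [ 0.571 -0.061 -0.059] w 7.5
```

Emit:
play_rows(motion=[[[0, 0, -3, 0, 0.02, 0, 0.4], [0, 0, -3, 0, 0.02, 0, 0.4], [0, 0, -2, 0, 0, 0, 0.4], [0, 0, 0, 0, 0, 0, 0.4], [0, 0, 0, 0, 0, 0, 0.4]]])

```text
time: 9.52
tcp_pos: [537.6, -126.8, 103.9]
ee_rot: [0.797, 1.419, -0.796]
wrist_force: [0.8, 1.5, 6.2]
width: 7.5
```

```bash
python3 -c "
from h import *
st()"
```

```text
t 9.52 yaw 31.39 down [ 1.2e-03 -2.0e-04 -1.0e+00] tcp [ 537.6 -126.8  103.9] j [ 0.91  0.67 -0.97  1.89  0.68  0.95  0.17] F [0.8  1.48 6.16] T [ 0.456 -0.081 -0.044] w 7.5
```

Emit:
play_rows(motion=[[[0, 0, -3, 0, 0.02, 0, 0.4], [0, 0, -3, 0, 0.02, 0, 0.4], [0, 0, -2, 0, 0, 0, 0.4], [0, 0, 0, 0, 0, 0, 0.4], [0, 0, 0, 0, 0, 0, 0.4]]])

```text
time: 9.93
tcp_pos: [537.6, -126.7, 103.8]
ee_rot: [0.903, 1.374, -0.903]
wrist_force: [1.5, 2.5, 6.5]
width: 7.4
```

```bash
python3 -c "
from h import *
st();capture('side');st();capture('side');st()"
```

```text
t 9.93 yaw 23.39 down [ 1.2e-03 -6.0e-04 -1.0e+00] tcp [ 537.6 -126.7  103.8] j [ 0.89  0.66 -0.94  1.89  0.66  0.94  0.05] F [1.48 2.54 6.47] T [ 0.293 -0.097 -0.042] w 7.4
t 9.98 yaw 23.4 down [ 1.1e-03 -6.0e-04 -1.0e+00] tcp [ 537.6 -126.7  103.8] j [ 0.89  0.66 -0.94  1.89  0.66  0.94  0.05] F [0.52 1.54 6.45] T [ 0.34  -0.071 -0.013] w 7.7
t 10.03 yaw 23.39 down [ 1.2e-03 -5.0e-04 -1.0e+00] tcp [ 537.6 -126.7  103.8] j [ 0.89  0.66 -0.94  1.89  0.66  0.94  0.05] F [-0.22  1.18  5.22] T [ 0.349 -0.117 -0.065] w 7.4
```

```bash
cat >> h.py <<'E'
def rd(n=4):
    T=[];s=st()
    for i in range(n): T.append([*manip.get_state()["torque"],*manip.get_state()["wrist_force"]]); capture("side") if i<n-1 else 0
    print("mean T,F",np.mean(T,0).round(3))
E
```

Emit:
play_rows(motion=[[[0, 0, -3, 0, 0.02, 0, 0.4], [0, 0, -3, 0, 0.02, 0, 0.4], [0, 0, -2, 0, 0, 0, 0.4], [0, 0, 0, 0, 0, 0, 0.4], [0, 0, 0, 0, 0, 0, 0.4]]])

```text
time: 10.45
tcp_pos: [537.7, -126.6, 103.8]
ee_rot: [1.009, 1.323, -1.009]
wrist_force: [1.4, 0.4, 6.1]
width: 7.2
```

```bash
python3 -c "
from h import *
rd()"
```

```text
t 10.45 yaw 15.4 down [ 0.0013 -0.001  -1.    ] tcp [ 537.7 -126.6  103.8] j [ 0.87  0.64 -0.91  1.89  0.64  0.93 -0.07] F [1.36 0.36 6.14] T [ 0.155 -0.135 -0.08 ] w 7.2
mean T,F [ 0.148 -0.148 -0.077  1.106  0.763  6.128]
```

Emit:
play_rows(motion=[[[0, 0, -3, 0, 0, 0, 0.4], [0, 0, -3, 0, 0, 0, 0.4], [0, 0, -2, 0, 0, 0, 0.4], [0, 0, 0, 0, 0, 0, 0.4], [0, 0, 0, 0, 0, 0, 0.4]]])

```text
time: 11.02
tcp_pos: [537.7, -126.6, 103.8]
ee_rot: [1.113, 1.266, -1.113]
wrist_force: [1.5, 0.9, 5.8]
width: 7.2
```

```bash
python3 -c "
from h import *
rd()"
```

```text
t 11.02 yaw 7.41 down [ 0.0014 -0.001  -1.    ] tcp [ 537.7 -126.6  103.8] j [ 0.85  0.63 -0.88  1.89  0.61  0.91 -0.19] F [1.52 0.86 5.79] T [ 0.169 -0.227 -0.089] w 7.2
mean T,F [ 0.159 -0.201 -0.033  1.011  0.804  5.683]
```

Emit:
play_rows(motion=[[[0, 0, -3, 0, 0, 0, 0.4], [0, 0, -3, 0, 0, 0, 0.4], [0, 0, -2, 0, 0, 0, 0.4], [0, 0, 0, 0, 0, 0, 0.4], [0, 0, 0, 0, 0, 0, 0.4]]])

```text
time: 11.58
tcp_pos: [537.8, -126.6, 103.8]
ee_rot: [1.217, 1.203, -1.216]
wrist_force: [1.2, 0.1, 5.4]
width: 7.3
```

```bash
python3 -c "
from h import *
rd()"
```

```text
t 11.58 yaw -0.58 down [ 1.5e-03 -9.0e-04 -1.0e+00] tcp [ 537.8 -126.6  103.8] j [ 0.83  0.61 -0.85  1.89  0.59  0.9  -0.31] F [1.21 0.14 5.38] T [ 0.119 -0.312 -0.058] w 7.3
mean T,F [ 0.103 -0.288 -0.052  1.787  0.237  5.871]
```

Emit:
play_rows(motion=[[[0, 0, -3, 0, 0, 0, 0.4], [0, 0, -3, 0, 0, 0, 0.4], [0, 0, -2, 0, 0, 0, 0.4], [0, 0, 0, 0, 0, 0, 0.4], [0, 0, 0, 0, 0, 0, 0.4]]])

```text
time: 12.15
tcp_pos: [537.8, -126.6, 103.8]
ee_rot: [1.319, 1.133, -1.318]
wrist_force: [1.4, 0.2, 5.5]
width: 7.3
```

```bash
python3 -c "
from h import *
rd()"
```

```text
t 12.15 yaw -8.57 down [ 1.6e-03 -9.0e-04 -1.0e+00] tcp [ 537.8 -126.6  103.8] j [ 0.81  0.6  -0.82  1.89  0.56  0.89 -0.43] F [1.41 0.18 5.54] T [ 0.072 -0.331 -0.069] w 7.3
mean T,F [ 0.098 -0.346 -0.044  1.426  0.359  6.038]
```

Emit:
play_rows(motion=[[[0, 0, -3, -0.01, 0, 0, 0.4], [0, 0, -3, 0, 0, 0, 0.4], [0, 0, -2, 0, 0, 0, 0.4], [0, 0, 0, 0, 0, 0, 0.4], [0, 0, 0, 0, 0, 0, 0.4]]])

```text
time: 12.72
tcp_pos: [537.9, -126.6, 103.9]
ee_rot: [1.419, 1.057, -1.417]
wrist_force: [2.4, -0.1, 5.2]
width: 7.6
```

```bash
python3 -c "
from h import *
rd()"
```

```text
t 12.72 yaw -16.55 down [ 1.9e-03 -8.0e-04 -1.0e+00] tcp [ 537.9 -126.6  103.9] j [ 0.79  0.59 -0.79  1.89  0.54  0.88 -0.55] F [ 2.41 -0.13  5.24] T [ 0.043 -0.456 -0.067] w 7.6
mean T,F [ 0.018 -0.501 -0.084  2.123  0.178  5.538]
```

Emit:
play_rows(motion=[[[0, 0, -3, 0.03, 0, 0, 0.4], [0, 0, -3, 0.02, 0, 0, 0.4], [0, 0, -2, 0, 0, 0, 0.4], [0, 0, 0, 0, 0, 0, 0.4], [0, 0, 0, 0, 0, 0, 0.4]]])

```text
time: 13.28
tcp_pos: [538.0, -126.6, 103.8]
ee_rot: [1.517, 0.974, -1.517]
wrist_force: [1.0, -0.2, 6.3]
width: 7.3
```

```bash
python3 -c "
from h import *
rd()"
```

```text
t 13.28 yaw -24.55 down [ 0.0011 -0.001  -1.    ] tcp [ 538.  -126.6  103.8] j [ 0.77  0.58 -0.75  1.89  0.51  0.87 -0.67] F [ 1.03 -0.24  6.31] T [ 0.045 -0.186 -0.063] w 7.3
mean T,F [ 0.04  -0.236 -0.055  1.063  0.15   6.606]
```

Emit:
play_rows(motion=[[[0, 0, -3, 0.02, 0, 0, 0.4], [0, 0, -3, 0, 0, 0, 0.4], [0, 0, -2, 0, 0, 0, 0.4], [0, 0, 0, 0, 0, 0, 0.4], [0, 0, 0, 0, 0, 0, 0.4]]])

```text
time: 13.85
tcp_pos: [538.0, -126.7, 103.8]
ee_rot: [1.614, 0.883, -1.614]
wrist_force: [1.4, 0.4, 7.9]
width: 7.6
```

```bash
python3 -c "
from h import *
rd()"
```

```text
t 13.85 yaw -32.56 down [ 8.e-04 -1.e-03 -1.e+00] tcp [ 538.  -126.7  103.8] j [ 0.74  0.57 -0.72  1.89  0.49  0.86 -0.79] F [1.44 0.37 7.95] T [ 0.028 -0.155 -0.076] w 7.6
mean T,F [ 0.043 -0.165 -0.077  0.858  0.03   7.651]
```

Emit:
play_rows(motion=[[[0, 0, -3, 0.02, 0, 0, 0.4], [0, 0, -3, 0, 0, 0, 0.4], [0, 0, -2, 0, 0, 0, 0.4], [0, 0, 0, 0, 0, 0, 0.4], [0, 0, 0, 0, 0, 0, 0.4]]])

```text
time: 14.42
tcp_pos: [538.1, -126.7, 103.8]
ee_rot: [1.708, 0.786, -1.708]
wrist_force: [0.2, 0.7, 8.1]
width: 7.5
```

```bash
python3 -c "
from h import *
rd()"
```

```text
t 14.42 yaw -40.52 down [ 5.0e-04 -1.3e-03 -1.0e+00] tcp [ 538.1 -126.7  103.8] j [ 0.72  0.56 -0.69  1.89  0.46  0.85 -0.91] F [0.2  0.66 8.11] T [-0.008 -0.083  0.153] w 7.5
mean T,F [ 0.019 -0.088  0.157  0.221  0.198  7.967]
```

Emit:
play_rows(motion=[[[0, 0, -1, 0, 0, 0, 0.4], [0, 0, -1, 0, 0, 0, 0.4], [0, 0, 0, 0, 0, 0, 0.4], [0, 0, 0, 0, 0, 0, 0.4]]])

```text
time: 14.9
tcp_pos: [538.1, -126.7, 103.8]
ee_rot: [1.731, 0.76, -1.731]
wrist_force: [0.9, 0.4, 7.6]
width: 7.2
```

```bash
python3 -c "
from h import *
rd()"
```

```text
t 14.9 yaw -42.5 down [ 5.0e-04 -1.3e-03 -1.0e+00] tcp [ 538.1 -126.7  103.8] j [ 0.71  0.55 -0.68  1.89  0.46  0.85 -0.94] F [0.92 0.42 7.6 ] T [-0.009 -0.093  0.235] w 7.2
mean T,F [-0.013 -0.095  0.239  0.603 -0.287  7.304]
```

Emit:
play_rows(motion=[[[0, 0, -0.7, 0, 0, 0, 0.4], [0, 0, -0.8, 0, 0, 0, 0.4], [0, 0, 0, 0, 0, 0, 0.4], [0, 0, 0, 0, 0, 0, 0.4], [0, 0, 0, 0, 0, 0, 0.4], [0, 0, 0, 0, 0, 0, 0.4], [0, 0, 0, 0, 0, 0, 0.4]]])

```text
time: 15.63
tcp_pos: [538.1, -126.7, 103.8]
ee_rot: [1.748, 0.741, -1.748]
wrist_force: [1.4, -0.4, 8.0]
width: 7.8
```

```bash
python3 -c "
from h import *
rd()
p=capture('side'); cv2.imwrite('pics/e.png',cv2.resize(p['color'][170:270,290:410,::-1],None,fx=6,fy=6,interpolation=2))"
```

```text
t 15.63 yaw -43.98 down [ 5.0e-04 -1.3e-03 -1.0e+00] tcp [ 538.1 -126.7  103.8] j [ 0.71  0.55 -0.67  1.89  0.45  0.85 -0.97] F [ 1.44 -0.41  7.98] T [-0.058 -0.121  0.323] w 7.8
mean T,F [-0.035 -0.098  0.321  0.225 -0.264  7.662]
```

View pics/e.png

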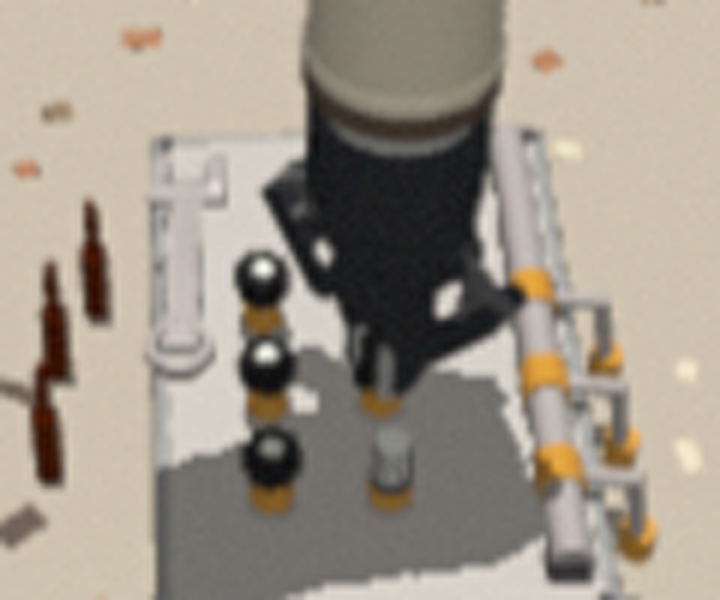

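Emit:
play_rows(motion=[[[0, 0, 3, 0, 0, 0, 0.4], [0, 0, 5, 0, 0, 0, 0.4], [0, 0, 5, 0, 0, 0, 0.4], [0, 0, 5, 0, 0, 0, 0.4], [0, 0, 5, 0, 0, 0, 0.4], [0, 0, 5, -0.02, 0, 0, 0.4], [0, 0, 5, 0, 0, 0, 0.4], [0, 0, 5, 0, 0, 0, 0.4], [0, 0, 5, -0.02, 0, 0, 0.4], [0, 0, 5, 0, 0, 0, 0.4], [0, 0, 5, 0, 0, 0, 0.4], [0, 0, 5, 0, 0, 0, 0.4], [0, 0, 5, 0, 0, 0, 0.4], [0, 0, 5, 0, 0, 0, 0.4], [0, 0, 5, 0, 0, 0, 0.4], [0, 0, 5, 0, 0, 0, 0.4], [0, 0, 5, 0, 0, 0, 0.4], [0, 0, 5, 0, 0, 0, 0.4], [0, 0, 0, 0, 0, 0, 0.4]]])

```text
time: 17.42
tcp_pos: [537.5, -126.7, 103.8]
ee_rot: [0.624, 1.479, -0.625]
wrist_force: [-0.4, -0.1, 9.1]
width: 7.6
```

```bash
python3 -c "
from h import *
rd()"
```

```text
t 17.42 yaw 44.22 down [ 1.e-04 -9.e-04 -1.e+00] tcp [ 537.5 -126.7  103.8] j [ 0.94  0.7  -1.02  1.89  0.73  0.98  0.36] F [-0.43 -0.08  9.12] T [-0.021  0.1    0.079] w 7.6
mean T,F [-0.056  0.1    0.078 -0.311 -0.389  9.107]
```

Emit:
play_rows(motion=[[[0, 0, 5, 0, 0, 0, 0.4], [0, 0, 5, 0, 0, 0, 0.4], [0, 0, 5, 0, 0, 0, 0.4], [0, 0, 5, 0, 0, 0, 0.4], [0, 0, 5, 0, 0, 0, 0.4], [0, 0, 5, 0, 0, 0, 0.4], [0, 0, 5, 0, 0, 0, 0.4], [0, 0, 5, 0, 0, 0, 0.4], [0, 0, 5, 0, 0, 0, 0.4], [0, 0, 5, 0, 0, 0, 0.4], [0, 0, 5, 0, 0, 0, 0.4], [0, 0, 5, 0, 0, 0, 0.4], [0, 0, 5, 0, 0, 0, 0.4], [0, 0, 5, 0, 0, 0, 0.4], [0, 0, 5, 0, 0, 0, 0.4], [0, 0, 5, 0, 0, 0, 0.4], [0, 0, 5, 0, 0, 0, 0.4], [0, 0, 5, 0, 0, 0, 0.4], [0, 0, 5, 0, 0, 0, 0.4], [0, 0, 3.5, 0, 0, 0, 0.4]]])

```text
time: 19.23
tcp_pos: [537.6, -127.3, 103.8]
ee_rot: [-0.719, 1.45, 0.716]
wrist_force: [-0.1, -2.3, 8.3]
width: 7.5
```

```bash
python3 -c "
from h import *
rd()"
```

```text
t 19.23 yaw 142.66 down [ 4.0e-04 -1.9e-03 -1.0e+00] tcp [ 537.6 -127.3  103.8] j [ 1.09  0.94 -1.32  1.88  1.    1.19  1.89] F [-0.07 -2.3   8.26] T [-0.322  0.044 -0.077] w 7.5
mean T,F [-0.392  0.086  0.014 -0.481 -2.65   9.085]
```

Yaw is 142.7°, about 180° back from first touch. Now open (only to 25 mm), rise and look.

Emit:
play_rows(motion=[[[0, 0, 0, 0, -0.03, 0, 0.9], [0, 0, 0, 0, 0, 0, 1.2], [0, 0, 0, 0, 0, 0, 1.6], [0, 0, 0, 0, 0, 0, 2.0], [0, 0, 0, 0, 0, 0, 2.4], [0, 0, 0, 0, 0, 0, 2.4], [0, 0, 0, 0, 0, 0, 2.4], [0, 0, 0, 0, 0, 0.6, 2.4], [0, 0, 0, 0, 0, 1, 2.4], [0, 0, 0, 0, 0, 1, 2.4], [0, 0, 0, 0, 0, 1, 2.4], [0, 0, 0, 0, 0, 1.4, 2.4], [0, 0, 0, 0, 0, 2, 2.4], [0, 0, 0, 0, 0, 3, 2.4], [0, 0, 0, 0, 0, 3, 2.4]]])

```text
time: 20.63
tcp_pos: [536.9, -126.0, 235.1]
ee_rot: [-0.712, 1.451, 0.713]
wrist_force: [0.3, -1.2, -0.4]
width: 23.5
```

Emit:
play_rows(motion=[[[0, 0, 0, -1, -2, 1, 2.4], [0, 0, 0, -2, -3, 0, 2.4], [0, 0, 0, -2, -3, 0, 2.4], [0, 0, 0, -2, -3, 0, 2.4], [0, 0, 0, -2, -3, 0, 2.4], [0, 0, 0, -2, -3, 0, 2.4], [0, 0, 0, -2, -3, 0, 2.4], [0, 0, 0, -2, -3, 0, 2.4], [0, 0, 0, 0, -3, 0, 2.4], [0, 0, 0, 0, -3, 0, 2.4], [0, 0, 0, 0, -3, 0, 2.4], [0, 0, 0, 0, 0, 0, 2.4], [0, 0, 0, 0, 0, 0, 2.4]]])

```text
time: 21.72
tcp_pos: [388.0, -446.5, 241.9]
ee_rot: [-0.706, 1.452, 0.708]
wrist_force: [0.1, 1.4, -0.4]
width: 23.9
```

```bash
python3 - <<'E'
from h import *
st()
for n,c in(("top",(536.3,-126.2)),("side",(538.4,-128.5))):
    p=capture(n); W=cloud(p); q=W[(p["z_map"]>0)&(np.hypot(W[...,0]-c[0],W[...,1]-c[1])<23)&(W[...,2]>116)&(W[...,2]<140)]
    e,V=np.linalg.eigh(np.cov(q[:,:2].T)); a=V[:,1]*np.sign(V[0,1]); print(n,len(q),q.mean(0),np.degrees(np.arctan2(a[1],a[0])),np.sqrt(12*e))
    if n=="side": cv2.imwrite('pics/f.png',cv2.resize(p['color'][170:300,270:410,::-1],None,fx=5,fy=4.5,interpolation=2))
E
```

```text
t 21.72 yaw 141.88 down [-3.0e-04  1.3e-03 -1.0e+00] tcp [ 388.  -446.5  241.9] j [ 1.73  0.92 -1.53  1.67  0.92  1.48  2.57] F [ 0.06  1.4  -0.42] T [ 0.    -0.041  0.001] w 23.9
top 49 [ 535.9951976  -127.12764203  126.41533897] 51.75231883780762 [10.28272963 37.05848537]
side 53 [ 538.57250743 -130.88440609  124.16672954] 50.40684186848333 [10.16043186 37.95572101]
```

View pics/f.png

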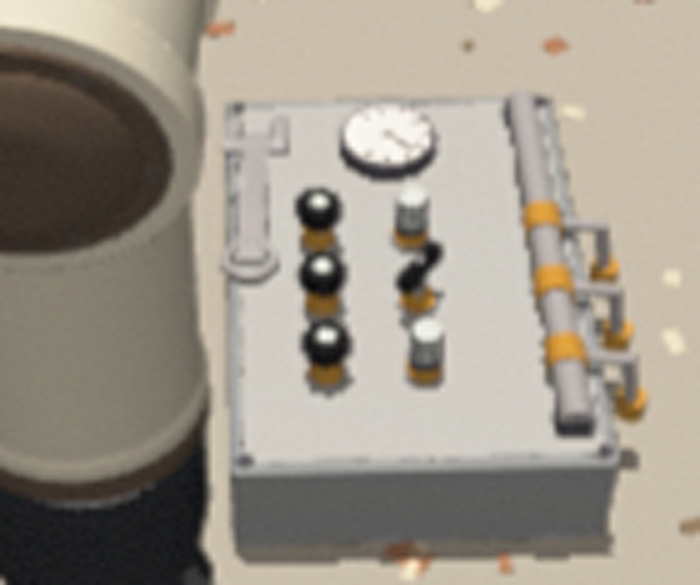

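Emit:
play_rows(motion=[[[0, 0, -5, 0, 0, 0, 2.4], [0, 0, -5, 0, 0, 0, 2.4], [0, 0, -5, 0, 0, 0, 2.4], [0, 0, -5, 0, 0, 0, 2.4], [0, 0, 0, 0, 0, 0, 2.4], [0, 0, 0, 0, 0, 0, 2.4]]])

```text
time: 22.32
tcp_pos: [389.1, -444.0, 243.3]
ee_rot: [-0.445, 1.528, 0.441]
wrist_force: [-0.2, -0.1, -0.1]
width: 23.7
```

```bash
python3 - <<'E'
from h import *
s=st(); print(s["joint_velocities"].round(3))
p=capture("top")
for l in("spanner","ampoule_0","alcohol_bottle","steel_cup"): print(l,[(round(r["confidence"],2),(np.array(r["box"])*[640,400,640,400]).round()) for r in finder.find_in(p,l)[:4]])
job.sign_off()
E
```

```text
t 22.32 yaw 122.4 down [-0.0019 -0.0033 -1.    ] tcp [ 389.1 -444.   243.3] j [ 1.72  0.86 -1.48  1.68  0.87  1.43  2.26] F [-0.25 -0.06 -0.14] T [-0.05   0.012 -0.019] w 23.7
[ 0.002  0.017  0.003 -0.006  0.006  0.003  0.012]
spanner [(0.54, array([299., 200.,  42.,  12.]))]
ampoule_0 []
alcohol_bottle [(0.94, array([425., 222.,  30.,  25.])), (0.36, array([367., 168.,   4.,   9.]))]
steel_cup [(0.8, array([168., 229.,  23.,  23.]))]
the job is handed in; nothing more can be done
```

I seated the bar-handled valve (rear row, middle), backed it out about half a turn, let go and handed the job in at 22 s.

- **Seating:** I turned it clockwise about 110° freely before it met the seat. From there the torque rose about 0.04–0.06 Nm per degree, against the 0.044 given. I held it for about 0.7 s at a reading of 0.32 Nm. The free-turning reading was about 0.06 Nm the wrong way, so the true torque was probably 0.32–0.44 Nm.
- **Backing out:** I turned it back to about 180° from first touch. First touch is uncertain by about 2°.
- **Handle after release:** both cameras put the bar at 50–52°; the gripper angle implied 52.7°, so it stayed where I left it.
- **Neighbours:** sideways force on the wrist stayed under about 3 N while gripping. In the last side picture the other five valves and the spanner looked undisturbed.

**Unconfirmed or off:**
- The detector did not find the ampoules in the last top view, and the arm hid them in the last side view. The tool never went near them.
- The bottle and cup showed up in the last top view, but I had no starting positions to compare them with.
- The spanner's detection box differed from the first one (42 instead of 51 pixels wide).
- While moving away, the last joint read 2.57 rad, right at its limit. I backed it off to 2.26 before handing in.

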